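# Clear a jammed cartridge from an inclined feed chute

## Robot

A 7-joint arm with a two-finger parallel gripper is mounted at the origin on the work surface. World frame = base frame: x ahead of the robot, y to its left, z up, the work surface at z = 0. Lengths are in m, angles in rad, forces in N, time in s.
With the tool pointing down it reaches from about 0.425 to 0.825 m from the base axis. Payload 3.6 kg.
Tool frame: the origin (TCP) lies midway between the tips of the shut fingers; the grasp point (between the pads) lies 19 mm behind it (hold_point_z is the distance from the TCP to the grasp point, in m); z points along the fingers, y is the line along which they close (so a half turn about z gives the same grasp; the last joint's range is limited). The gripper opens to 85 mm and grips with 20 to 120 N. Pads are 22 mm wide; open, the fingers measure 114 mm over their backs; the gripper's body (76 mm by 85 mm) begins 54 mm behind the grasp point. The pads swing forward as they close: fully open they stand 13 mm farther back than shut.
Start: joints at [1.097, 0.615, -0.013, 1.423, 0.008, 1.103, -0.04], TCP at [0.281, -0.586, 0.231] pointing down, gripper open.
Joint ranges: [-3.12, 3.12], [-0.3, 2.06], [-1.34, 1.32], [0.26, 2.42], [-1.36, 4.5], [0.01, 1.98], [-2.84, 2.84]. Speed limits (rad/s): [2.79, 2.79, 3.14, 3.14, 3.14, 3.14, 3.14].

## Interface

Orientations are given as a unit quaternion [x, y, z, w].
In Python, from rig import * gives the robot as it stands. Calls block until the motion is done:
- reach(position, orientation): joint-space move of the TCP to a pose.
- movel(position, rate=0.15, attitude=None, force_limit=None): straight line of the TCP; attitude=None keeps the orientation; rate is the mean speed in m/s. With force_limit (N) it stops when the force on the tool has changed by that much, and returns True; else False.
- set_joints(angles): joint-space move.
- set_gripper(opening): finger opening in m; the grip force is fixed at half the most; returns when the fingers have stopped.
- pause(seconds).
- ik(position, orientation): joint angles nearest the present ones, or None.
- read_camera(name): name is "side" or "top"; returns (picture, depth): 480x640x3 uint8, red, green, blue; 480x640 float32, m along the optical axis (not along the pixel's ray), 0 where there is no reading.
- calibration(name): a dict with "vertical_fov" (degrees; the focal length in pixels is half the picture's height over the tangent of half this angle, whatever the lens; pixels are square), "cx", "cy" (the principal point, pixels), "rvec" (rotation vector, rad) and "tvec" (3), from world to camera coordinates, as OpenCV has them. Camera axes: x right, y down, z forward; pixel columns grow to the right and rows downward; lengths in m; the calibration is good to about 2 mm. A picture is of the moment at which its call begins. calibration takes no time and is no camera call.
A pose or a line that the arm cannot do raises MotionError and nothing moves.
- job_done(): hands the job in; it is judged then, once.
Readings, each from a call of its own:
- read_time(): time.
- read_joint_pos(): joint angles.
- read_dq(): joint speeds.
- read_joint_efforts(): joint torques, N m.
- read_position(): TCP position.
- read_tcp_rot(): TCP orientation.
- read_force(): force on the tool from outside, world axes, zero at the start.
- read_ft_torque(): the same for the moment, N m.
- read_finger_gap(): finger opening in m.
- read_gripper_force(): force on a finger pad.
Only numpy, scipy, OpenCV 4.12 (cv2) and the standard library are available. Lean on these libraries where they do the work, as an engineer would, in place of code of your own. Each camera call takes 0.05 s, during which the arm holds its last target. There are 200 camera calls.

## Task

The cartridge with two side ears is the wrong type and has jammed in the sloping feed chute, its nose caught under the front plate of the hold-down frame. Work it back up the slope until it is free to come out, lift it straight out, square to the sloping channel, without levering it or forcing it against the chute or the frame, and set it down (do not drop it) the right way up, flat on the floor of the grey reject tray, so that the two cartridges behind it slide home to the end stop. Do not disturb the two upright syringes and the spare cartridge on the table.

Things in the scene. Friction and masses are not known exactly. Their poses are not given: they have to be found in the camera images.
- chute: Fixed feed chute, an aluminium U-channel on a black stand. Origin on the table below the end stop, mid-width; x axis level, pointing along the channel to its uphill end, z up. The channel floor rises at 22 degrees towards +x, from 50 mm above the table at the stop. Channel 33 mm wide inside; walls 4 mm thick, 9 mm high (heights are at right angles to the sloping floor). Slippery: cartridges slide down by themselves.
- end_stop (a point): Point on the channel floor, mid-width, at the uphill face of the end stop (a black plate 24 mm high above the floor). Distances up the slope are counted from here.
- gauge_posts (a point): Point on the channel floor, mid-width, at the uphill faces of two steel gauge posts on the walls, 50 mm up the slope from the stop. Posts 8 mm along the slope, 36 mm apart inside, 54 mm over all, up to 28 mm above the floor: plain cartridges pass between them, ears do not.
- rest_spot (a point): Fixed chute point on the floor under the jammed cartridge. A black hold-down frame is clamped over it, a little up or down the slope each time, its place NOT reported. Front plate 30 mm long (downhill), rear plate 16 mm (uphill), undersides 42 mm and tops 48 mm above the floor, legs 72 mm wide over all. Window between plates 93 mm long, with nothing beside the channel that stands above its walls.
- chute_top (a point): Point on the channel floor at its open uphill end, 310 mm up the slope from the stop. At the start the row of cartridges ends 235 mm up the slope, so 75 mm is left for pushing it back.
- jam: Jammed cartridge: white block, black band at its tail, 84 mm long (x), 30 wide (y), 38 high (z), about 0.14 kg. Ears: a cross piece 50 mm wide over all, x = -22 to -14 mm, 14 to 24 mm above the underside. Origin: underside centre. At the start x points up the slope, ears against the gauge posts, nose (x = -42 mm) 3 to 24 mm under the front plate with 4 mm clearance above.
- jam_grip (a point): Point in the jammed cartridge, mid-width, 12 mm tailward of its centre, 26 mm above its underside: between flat sides 30 mm apart, free above the channel walls, to be gripped with the tool at right angles to the sloping floor. It lifts out that way only when wholly in the frame's window: slid uphill by more than the overlap, at most 9 mm more, or its tail is under the rear plate. A lift stopped at 4 to 8 mm: still caught.
- cart1: Plain cartridge next behind the jammed one: white block with black tail band, 60 mm long (x, pointing uphill), 30 mm wide, 38 mm high, no ears, about 0.1 kg. Origin: centre of its underside. Home against the end stop its origin is 30 mm up the slope from the stop.
- cart2: Second plain cartridge, behind cart1, the same. Home behind cart1 its origin is 90 mm up the slope from the stop.
- tray: Fixed open grey plastic reject tray, 150 mm (x) by 170 mm (y) by 30 mm high outside, walls and floor 4 mm thick. Origin: centre of its underside, on the table.
- syringe_a: Upright syringe barrel with a blue cap and a steel tip on a black foot, 117 mm tall, 34 mm across, loose on the table; leave alone. Origin: centre of its underside.
- syringe_b: Another such upright syringe; leave alone. Origin: centre of its underside.
- spare: Spare plain cartridge standing on the table, 60 mm by 30 mm by 38 mm; leave alone. Origin: centre of its underside.
Things that resemble listed ones, but are neither listed nor needed, are in the scene too. Leave any blue look-alike of the cart2 alone. Leave any blue look-alike of the cart1 alone.

How it is judged:
On the way, in this order (a step that is already met when the one before it is completed fails the run):
1. the eared cartridge is held clear above the chute (contact force between the fingers and jam above 1 N and contact force between jam and chute below 0.1 N and z of jam in the frame of chute above 0.135 m), for 0.1 s.
2. still held, it is brought down onto the tray floor (its underside within 6 mm of it), not dropped (contact force between the fingers and jam above 1 N and z of jam in the frame of tray below 0.01 m and angle between jam's own z axis and vertical below 0.12 rad and horizontal distance between jam and tray below 0.075 m), for 0.1 s.
At the end, for the whole second after the job is handed in: The eared cartridge rests flat (within 7 degrees) and right way up on the floor of the reject tray, released; both plain cartridges lie at rest in the channel, the first within 4 mm of the end stop and the second within 6 mm of its place behind it (z of jam in the frame of tray below 0.01 m and angle between jam's own z axis and vertical below 0.12 rad and horizontal distance between jam and tray below 0.075 m and linear speed of each of jam, cart1, cart2 below 0.02 m/s and contact force between the fingers and jam below 0.05 N and x of cart1 in the frame of chute between 0.0197 and 0.0317 m and y of cart1 in the frame of chute between -0.008 and 0.008 m and z of cart1 in the frame of chute below 0.0694 m and x of cart2 in the frame of chute between 0.0754 and 0.0894 m and y of cart2 in the frame of chute between -0.008 and 0.008 m and z of cart2 in the frame of chute below 0.0919 m); the robot touches nothing.
It fails at once if the eared cartridge is forced against the chute or its frame with more than 40 N (contact force between jam and chute above 40 N).
It fails at once if the eared cartridge is levered: turned more than 14 degrees out of line with the channel floor before it is 55 mm clear of where it lay (distance between jam and rest_spot below 0.055 m and (angle between jam's own z axis and vertical below 0.134 rad or angle between jam's own z axis and vertical above 0.634 rad)).
It fails at once if a syringe is moved by more than 30 mm or tipped over (distance of syringe_a from where it was at the start of the episode above 0.03 m or angle between syringe_a's own z axis and vertical above 0.5 rad).
It fails at once if a syringe is moved by more than 30 mm or tipped over (distance of syringe_b from where it was at the start of the episode above 0.03 m or angle between syringe_b's own z axis and vertical above 0.5 rad).
It fails at once if the spare cartridge is moved by more than 30 mm or tipped over (distance of spare from where it was at the start of the episode above 0.03 m or angle between spare's own z axis and vertical above 0.5 rad).
It also fails if it takes over 48 s, if anything falls off the work surface, if the arm or the gripper's body presses on something with over 40 N, if the wrist force passes 120 N, or if a joint passes its speed limit or range.

## Working session

There is one attempt and no reset: what is moved stays moved. The work goes in short steps, each a Python script; the robot and the scene stay as the last script left them, time stands still between calls to the robot, and variables do not carry over. Pictures are saved under pics/ and viewed, at most 10 in all, crops included, and the job is handed in when it is done.

```bash
mkdir -p pics
cat > h.py <<'E'
from rig import *
import numpy as np, cv2
from scipy.spatial.transform import Rotation as R
def cam(n):
    c=calibration(n); f=240/np.tan(np.radians(c["vertical_fov"])/2)
    return f,c["cx"],c["cy"],R.from_rotvec(np.ravel(c["rvec"])).as_matrix(),np.ravel(c["tvec"]),c
def cloud(n,d):
    f,cx,cy,M,t,_=cam(n); v,u=np.mgrid[:480,:640]
    P=np.stack([(u-cx)/f*d,(v-cy)/f*d,d],-1)
    W=(P-t)@M; W[d<=0]=np.nan; return W
def proj(n,p):
    f,cx,cy,M,t,_=cam(n); q=np.atleast_2d(p)@M.T+t
    return np.c_[f*q[:,0]/q[:,2]+cx,f*q[:,1]/q[:,2]+cy]
E
python3 - <<'E'
from h import *
for n in("side","top"):
    im,d=read_camera(n); np.savez(f"{n}0.npz",im=im,d=d); cv2.imwrite(f"pics/{n}0.png",im[...,::-1]); print(n,calibration(n),(d>0).mean())
E
```

```text
side {'vertical_fov': 46.953973738690216, 'cx': 321.3001429958922, 'cy': 239.0018252965596, 'rvec': array([ 0.52745391, -2.54828213,  1.36240133]), 'tvec': array([0.49138085, 0.23465327, 0.93599986])} 0.9959212239583334
top {'vertical_fov': 42.71154316646801, 'cx': 323.9079148980904, 'cy': 230.62698141189642, 'rvec': array([ 2.16659758, -2.21045057,  0.08698203]), 'tvec': array([-0.04993951,  0.55266291,  1.09035799])} 0.9959635416666667
```

View pics/top0.png

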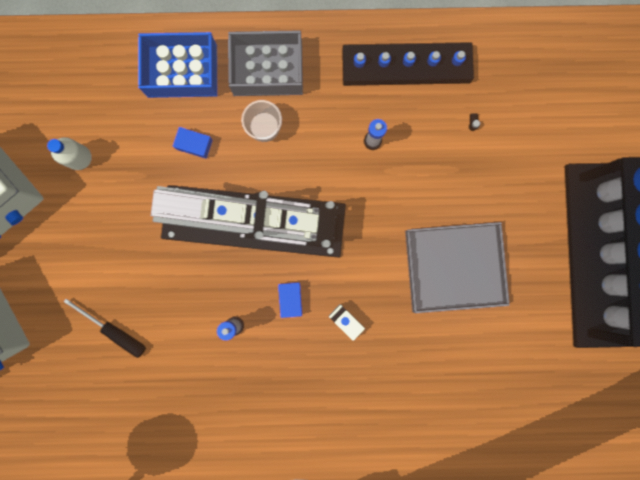

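View pics/side0.png

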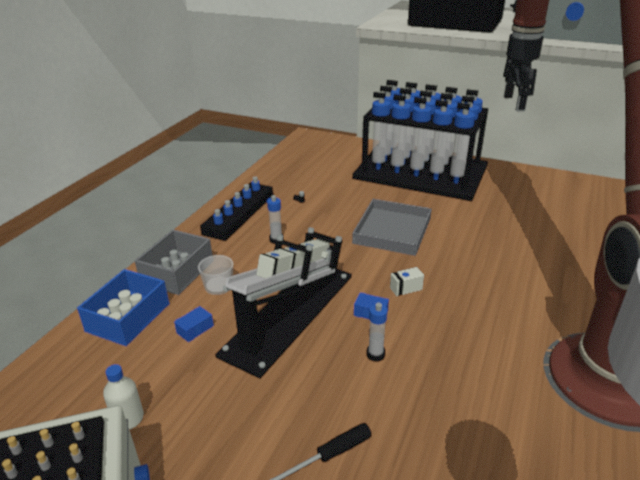

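Top view: the chute runs from the uphill end at (155,205) to the stop at about (340,225). The jammed cartridge is at about (292,220), the row at (225,210), the tray at (457,267), the syringes at (375,135) and (228,328), the spare at (347,321), and the blue look-alikes at (192,143) and (290,300).

Run:
```python
from h import *
z=np.load("top0.npz");im,d=z["im"],z["d"];W=cloud("top",d)
cv2.imwrite("pics/crop.png",cv2.resize(im[170:270,140:360],(792,360),interpolation=cv2.INTER_CUBIC)[...,::-1])
for n,(u,v) in dict(up=(180,206),c2=(222,210),c1=(250,214),jam=(293,220),fp=(335,225),rp=(261,213),tray=(457,267),tw1=(409,232),sa=(377,128),sb=(226,330),spare=(347,321),stand=(200,240),table=(300,270)).items(): print(n,W[v,u].round(4))
c=W[150:290,130:370].reshape(-1,3)
# stand/chute cloud from both cameras
s=np.load("side0.npz");Ws=cloud("side",s["d"])
for n,A in(("top",W),("side",Ws)):
    for zz in (.06,): 
        q=A.reshape(-1,3); q=q[(q[:,2]>.05)&(q[:,2]<.25)]
        o=W[206,180][:2]; e=W[225,335][:2]; m=(o+e)/2; q=q[np.linalg.norm(q[:,:2]-m,axis=1)<.2]
        r=cv2.minAreaRect(q[:,:2].astype(np.float32)*1000); print(n,len(q),r)
# tray
q=W[215:320,400:515].reshape(-1,3); q=q[(q[:,2]>.02)&(q[:,2]<.05)]; print("tray",cv2.minAreaRect(q[:,:2].astype(np.float32)*1000),len(q))
q=Ws.reshape(-1,3); q=q[(q[:,2]>.02)&(q[:,2]<.05)&(np.linalg.norm(q[:,:2]-W[267,457,:2],axis=1)<.13)]; print("trayside",cv2.minAreaRect(q[:,:2].astype(np.float32)*1000),len(q))
```

```text
up [0.5862 0.1692 0.1504]
c2 [0.5772 0.1004 0.1624]
c1 [0.5718 0.0584 0.1438]
jam [ 0.5634 -0.0094  0.115 ]
fp [ 0.5581 -0.0802  0.0606]
rp [0.5726 0.0402 0.1488]
tray [ 0.4812 -0.3037  0.0024]
tw1 [ 0.5472 -0.2177  0.0016]
sa [ 0.715  -0.1525  0.1161]
sb [0.3852 0.103  0.1148]
spare [ 0.3899 -0.0983  0.0385]
stand [0.5395 0.1646 0.0114]
table [ 4.815e-01 -1.590e-02  2.000e-04]
top 7720 ((581.210205078125, 70.24787902832031), (330.5261535644531, 277.9941101074219), 30.04899024963379)
side 5881 ((581.6680297851562, 72.54217529296875), (334.2209167480469, 270.7933654785156), 28.074222564697266)
tray ((481.0960388183594, -298.6126708984375), (150.3214874267578, 171.4204864501953), 3.366910457611084) 994
trayside ((480.57818603515625, -295.5976867675781), (150.58932495117188, 177.07595825195312), 3.092487096786499) 717
```

View pics/crop.png

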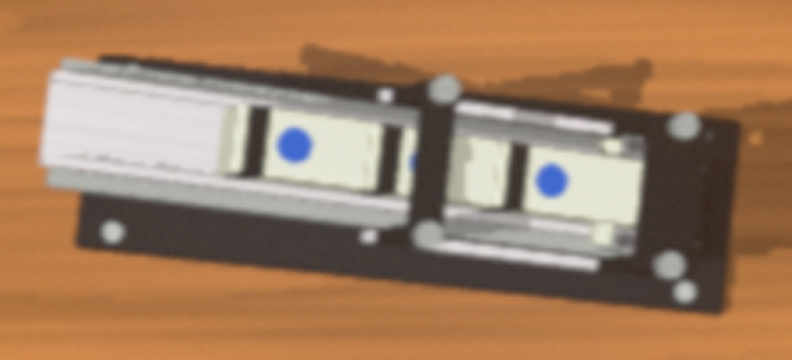

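Run:
```python
from h import *
z=np.load("top0.npz");im,d=z["im"],z["d"];W=cloud("top",d)
s=np.load("side0.npz");Ws=cloud("side",s["d"])
c0=np.array([.57,.05])
for n,A,I in(("top",W,im),("side",Ws,s["im"])):
    q=A.reshape(-1,3); near=np.linalg.norm(q[:,:2]-c0,axis=1)<.22
    dark=I.reshape(-1,3).max(1)<70
    b=q[near&dark&(q[:,2]>.004)&(q[:,2]<.016)]
    r=cv2.minAreaRect(b[:,:2].astype(np.float32)*1000); print(n,"base",r,len(b))
    if n=="top":
        pts=[];
        for (u0,u1,v0,v1) in((216,242,203,219),(288,314,216,226)): pts.append(A[v0:v1,u0:u1].reshape(-1,3))
        p=np.vstack(pts); 
        for _ in range(3):
            c=p.mean(0); nn=np.linalg.svd(p-c)[2][2]; nn*=np.sign(nn[2]); p=p[abs((p-c)@nn)<.003]
        print("plane",nn,np.degrees(np.arccos(nn[2])),np.degrees(np.arctan2(-nn[1],-nn[0])),c,len(p))
```

```text
top base ((501.8136291503906, 75.82917022705078), (323.5325622558594, 239.8706817626953), 82.88558959960938) 1717Traceback (most recent call last):
  File "<stdin>", line 15, in <module>
    u, s, vh = gufunc(a, signature=signature)
               ~~~~~~^^^^^^^^^^^^^^^^^^^^^^^^
    raise LinAlgError("SVD did not converge")
numpy.linalg.LinAlgError: SVD did not converge
```

```bash
cat >> h.py <<'E'
def frame(yaw,o):
    e=np.array([np.cos(yaw),np.sin(yaw),0]); y=np.array([-e[1],e[0],0]); k=np.array([0,0,1.]); a=np.radians(22)
    S=np.c_[e*np.cos(a)+k*np.sin(a),y,-e*np.sin(a)+k*np.cos(a)]
    return S,np.array([o[0],o[1],.05])   # p = stop + S@(s,y,h)
def rect(n,im,F,h,s0=-.02,s1=.33,y0=-.05,y1=.05,px=.0005):
    S,o=F; ss=np.arange(s0,s1,px); yy=np.arange(y1,y0,-px); g=np.stack(np.broadcast_arrays(ss[None,:],yy[:,None],h),-1)
    P=g.reshape(-1,3)@S.T+o; m=proj(n,P).astype(np.float32).reshape(*g.shape[:2],2)
    return cv2.remap(im,m[...,0],m[...,1],cv2.INTER_CUBIC)
E
python3 - <<'E'
from h import *
from scipy.optimize import least_squares
z=np.load("top0.npz");im,d=z["im"],z["d"];W=cloud("top",d)
p=np.vstack([W[v0:v1,u0:u1].reshape(-1,3) for (u0,u1,v0,v1) in((216,242,203,217),(288,314,214,226))]); p=p[np.isfinite(p).all(1)]
for _ in range(4):
    c=np.median(p,0) if _==0 else p.mean(0); nn=np.linalg.svd(p-c,full_matrices=False)[2][2]; nn*=np.sign(nn[2]); p=p[abs((p-c)@nn)<.004]
print("plane",nn,np.degrees(np.arccos(nn[2])),np.degrees(np.arctan2(-nn[1],-nn[0])),c,len(p))
# blue dots
hsv=cv2.cvtColor(im,cv2.COLOR_RGB2HSV); m=((hsv[...,1]>120)&(abs(hsv[...,0].astype(int)-110)<15)).astype(np.uint8)
n_,l,st,ce=cv2.connectedComponentsWithStats(m[190:240,150:340]); D=[W[int(round(b+190)),int(round(a+150))] for a,b in ce[1:]]
print(ce[1:]+[150,190],st[1:,4],np.round(D,4))
yaw=np.radians(82.85); e=np.array([np.cos(yaw),np.sin(yaw)]); y=np.array([-e[1],e[0]])
a=np.radians(22)
# origin along e from plane h=38: h = -X sin a + (z-.05) cos a
X=((c[2]-.05)*np.cos(a)-.038)/np.sin(a); o=c[:2]-X*e
o=o+y*((np.mean([q[:2] for q in D],0)-o)@y); print("o",o)
F=frame(yaw,o); A=rect("top",im,F,.038); B=rect("top",im,F,.048)
out=np.vstack([A,B]); out=cv2.copyMakeBorder(out,0,20,0,0,cv2.BORDER_CONSTANT)
for s in range(0,330,50): cv2.putText(out,str(s),((s+20)*2,out.shape[0]-5),0,.4,(255,255,255)); out[:, (s+20)*2]=(255,0,0)
out[100]=out[300]=(0,255,0)
cv2.imwrite("pics/rect.png",out[...,::-1])
E
```

```text
plane [-0.02948365 -0.37569935  0.92627248] 22.13897620945365 85.51281220557603 [0.57166315 0.03875786 0.13716214] 651
[[221.34545455 209.92727273]
 [292.79545455 219.75      ]] [55 44] [[ 0.577   0.1016  0.1645]
 [ 0.5634 -0.0094  0.115 ]]
o [ 0.55506273 -0.07434961]
```

View pics/rect.png

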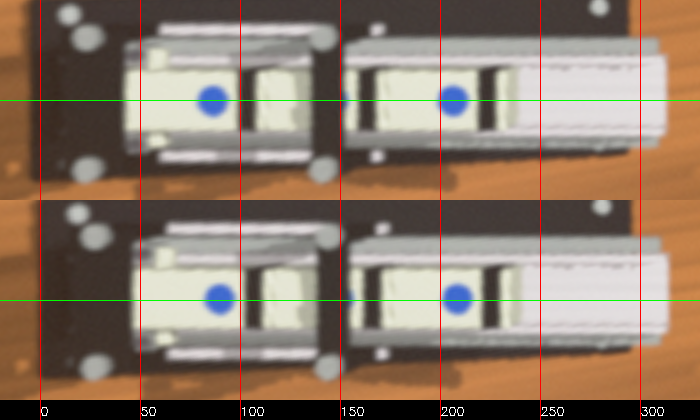

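Rectified view, 2 px per mm with s = px/2 − 20. The cartridges lie on the mid line, the front plate edge is near px 133, and the rear plate spans px 318–348. The s-origin still needs pinning against known edges.

Run:
```python
from h import *
z=np.load("top0.npz");im,d=z["im"],z["d"];W=cloud("top",d)
sd=np.load("side0.npz");Ws=cloud("side",sd["d"])
F=frame(np.radians(82.85),[0.55506,-0.07435])
np.set_printoptions(suppress=True,linewidth=200)
for n,A in(("top",W),("side",Ws)):
    q=(A.reshape(-1,3)-F[1])@F[0]*1000
    q=q[np.isfinite(q).all(1)]
    def med(lo,hi,y0,y1,st=2):
        r=[]
        for s in np.arange(lo,hi,st):
            k=q[(q[:,0]>=s)&(q[:,0]<s+st)&(q[:,1]>y0)&(q[:,1]<y1)&(q[:,2]>-10)]
            if len(k): r.append((round(s),round(float(np.median(k[:,2])),1),len(k)))
        return r
    print(n,"mid tail",med(216,246,-9,9)); print("chute end",med(296,320,-9,9)); print("front",med(-16,60,-9,9,4))
    print("ears+",med(36,70,19,24)); print("ears-",med(36,70,-24,-19)); print("rear",med(128,160,-9,9))
    # lateral profile of cart tops
    for lab,lo,hi in(("c2",185,215),("jam",60,85)):
        k=q[(q[:,0]>lo)&(q[:,0]<hi)&(q[:,2]>33)&(q[:,2]<42)]; print(lab,len(k),np.percentile(k[:,1],[1,50,99]).round(1),np.median(k[:,2]).round(2))
    k=q[(q[:,0]>60)&(q[:,0]<300)&(abs(q[:,1])>15)&(abs(q[:,1])<24)&(q[:,2]>7)&(q[:,2]<12)]; print("walls",np.percentile(k[:,1],[1,99]).round(1))
# image brightness lines
A=rect("top",im,F,.038); g=cv2.cvtColor(A,cv2.COLOR_RGB2GRAY).astype(float)
for s0 in(40,100,160,220):
    c=g[90:110].mean(0)[(s0+20)*2-24:(s0+20)*2+40:2]; print(s0-12,c.astype(int))
for s0 in(65,190): c=g[:,(s0+20)*2:(s0+32)*2].mean(1)[50:150:2]; print("y50..",c.astype(int))
```

```text
top mid tail [(216, 38.6, 14), (218, 38.3, 15), (220, 38.4, 13), (222, 37.5, 18), (224, 37.0, 15), (226, 38.0, 12), (228, 38.4, 15), (230, 37.4, 18), (232, 18.6, 60), (234, 1.0, 12), (236, -0.4, 15), (238, -1.4, 14), (240, 0.3, 14), (242, -0.1, 17), (244, -0.3, 10)]
chute end [(296, -0.2, 16), (298, -1.3, 14), (300, 0.9, 15), (302, -0.3, 13), (304, 0.3, 14), (306, -0.7, 15), (308, -0.9, 14)]
front [(-12, 22.6, 9), (-8, 23.4, 26), (-4, 19.1, 51), (0, 18.5, 2), (12, 45.4, 1), (16, 48.3, 25), (20, 47.4, 25), (24, 47.4, 22), (28, 47.9, 20), (32, 48.5, 25), (36, 47.6, 25), (40, 47.4, 28), (44, 41.2, 41), (48, 37.9, 27), (52, 37.8, 22), (56, 37.8, 25)]
ears+ [(36, 48.4, 3), (38, 47.6, 4), (40, 45.9, 3), (42, 44.4, 7), (44, 46.6, 7), (46, 31.7, 4), (48, 26.0, 8), (50, -2.9, 10), (52, 24.1, 3), (54, -3.8, 9), (56, 13.6, 10), (58, 18.0, 2), (60, 0.4, 4), (62, -9.4, 1), (64, 4.0, 4), (66, -5.3, 4), (68, -6.1, 4)]
ears- [(36, 49.6, 3), (38, 47.7, 3), (40, 46.5, 7), (42, 38.7, 4), (44, 45.8, 8), (46, 32.5, 6), (48, 26.9, 7), (50, 23.0, 1), (52, 24.5, 5), (54, 7.1, 5), (56, 20.2, 10), (58, 9.9, 2
[... 1911 characters left out ...]
5 226 226 226]
148 [ 55  56  63  81 111 149 184 210 217 207 176 132  89  64  54  55  54  60  77 111 155 193 218 225 225 222 221 224 225 226 226 226]
208 [105 106 108 115 134 159 189 211 219 210 181 136  91  64  54  54  54  59  75 108 154 194 219 226 223 212 200 194 192 195 200 208]
y50.. [173 171 175 190 207 213 206 188 169 165 179 204 222 226 227 227 227 227 227 226 226 226 226 226 226 226 226 226 226 226 226 226 227 226 227 226 226 225 222 211 190 171 159 149 143 139 136 130 124
 127]
y50.. [174 171 175 190 208 215 207 188 168 165 180 207 224 228 228 227 227 227 224 220 214 209 204 202 200 197 197 197 201 206 212 218 222 225 226 226 226 225 223 211 189 170 158 148 142 142 146 147 132
 103]
```

Overlap estimate: front plate edge s≈46 against nose s≈29, so about 17 mm. Candidates for the target are the eared block at (292,220), cart1 and cart2 at (250,214) and (222,210), the spare at (347,321), and the blue blocks at (192,143) and (290,300). Only the block at (292,220) has ears at the posts, and the crop confirmed it. Next, approach.

```bash
cat >> h.py <<'E'
F=frame(np.radians(82.85),[0.55506,-0.07435])
def C(s,y,h): return F[0]@np.array([s,y,h])/1000*1+F[1]
def tq(sg,T=None): 
    z=-F[0][:,2]; y=sg*F[0][:,1]; return R.from_matrix(np.c_[np.cross(y,z),y,z]).as_quat()
E
python3 - <<'E'
from h import *
for sg in(1,-1): print(sg, ik(C(83,-.2,110),tq(sg)), ik(C(83,-.2,9),tq(sg)), ik(C(106,-.2,140),tq(sg)))
p=np.array(read_position()); movel(p+[0,0,.08])
sg=min((1,-1),key=lambda g: 99 if ik(C(83,-.2,110),tq(g)) is None else np.abs(np.array(ik(C(83,-.2,110),tq(g)))-read_joint_pos()).max())
print("sg",sg); open("sg","w").write(str(sg))
reach(C(83,-.2,130),tq(sg)); set_gripper(.06); movel(C(83,-.2,25),.12)
print(read_time(),read_position(),C(83,-.2,25),read_force(),read_finger_gap())
im,d=read_camera("side"); cv2.imwrite("pics/s1.png",cv2.resize(im[190:340,210:360],(600,600),interpolation=cv2.INTER_CUBIC)[...,::-1])
E
```

```text
1 [ 0.01488922  0.58391957  0.34425756  1.76519403 -0.67942038  1.01747224
 -2.52962029] [-1.13712637e-03  7.06138792e-01  2.66913033e-01  1.85296490e+00
 -8.07001351e-01  8.17092423e-01 -2.42933547e+00] [-0.0101447   0.53729969  0.35255098  1.7279333  -0.64190037  1.07693875
 -2.60241764]
-1 [ 0.55965791  0.61174485 -0.51609784  1.74719757 -0.12869209  0.85067599
  0.08515912] [ 0.48171485  0.74251707 -0.50441381  1.836943   -0.08789411  0.61863609
  0.04387153] [ 0.54903362  0.56507944 -0.52326249  1.70958618 -0.14172691  0.92364438
  0.05756843]
sg -1
4.3583 [ 0.56426481 -0.00768943  0.10484823] [ 0.56367133 -0.00730941  0.10427194] [-1.24767934 -0.32204834  0.47469582] 0.060049772531991966
```

View pics/s1.png

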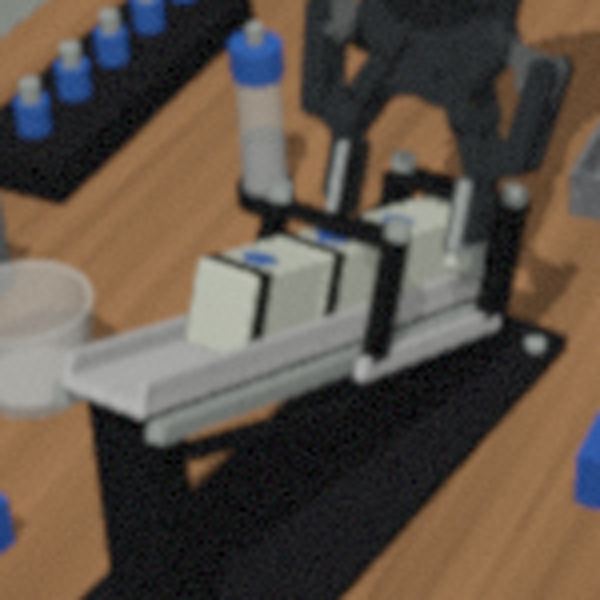

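The side view shows the fingers straddling the jammed cartridge (crop pixels 340 and 460), between the two plates. I'll go down and close in steps while watching the lateral force.

```bash
cat >> h.py <<'E'
def inv(p): return ((np.array(p)-F[1])@F[0]*1000).round(2)
def fl(): return (np.array(read_force())@F[0]).round(2)
E
python3 - <<'E'
from h import *
pause(.2); print(inv(read_position()),fl())
print(movel(C(83,.2,9),.06,force_limit=6)); pause(.2); print(inv(read_position()),fl())
f0=fl()
for g in(.045,.04,.037,.035,.034,.033,.032):
    set_gripper(g); f=fl(); print(g,round(read_finger_gap(),4),f,round(read_gripper_force(),2),inv(read_position()))
    if abs(f-f0).max()>3 or read_gripper_force()>3: break
print(read_time())
E
```

```text
[82.9  -0.58 25.6 ] [-0.41  0.31  0.72]
False
[82.98 -0.    9.14] [-0.02 -0.58 -0.25]
0.045 0.0453 [-0.26 -0.29  0.4 ] 0.0 [82.96  0.15  9.1 ]
0.04 0.0399 [-0.95 -0.09 -0.02] 0.0 [83.    0.19  9.03]
0.037 0.0369 [-0.43  0.56 -0.18] 0.0 [83.01  0.21  9.  ]
0.035 0.035 [ 0.11 -0.54  1.13] 0.0 [83.02  0.21  8.99]
0.034 0.0338 [-0.05  0.06  0.4 ] 0.0 [83.    0.19  9.  ]
0.033 0.0332 [ 0.07  0.1  -0.42] 0.0 [82.99  0.18  9.02]
0.032 0.0321 [ 0.17 -0.42  0.42] 0.1 [8.301e+01 8.000e-02 9.030e+00]
6.8333
```

Run:
```python
from h import *
set_gripper(.02); pause(.1); print(round(read_finger_gap(),4),fl(),read_gripper_force(),inv(read_position()))
s,y,h=inv(read_position())
print(movel(C(83+21.5,.1,9.2),.05,force_limit=12)); pause(.15); print(inv(read_position()),fl(),read_finger_gap(),read_time())
im,d=read_camera("top"); A=rect("top",im,F,.038)
B=rect("top",im,F,.048); cv2.imwrite("pics/t2.png",np.vstack([A,B])[...,::-1])
im,d=read_camera("side"); cv2.imwrite("pics/s2.png",cv2.resize(im[190:340,210:360],(600,600),interpolation=cv2.INTER_CUBIC)[...,::-1])
```

```text
0.0289 [0.2  0.14 1.89] 59.92095708847046 [83.   -0.09  9.25]
False
[1.0485e+02 7.0000e-02 9.2400e+00] [-0.56 -0.05  3.13] 0.029293546004115475 7.8833
```

View pics/t2.png

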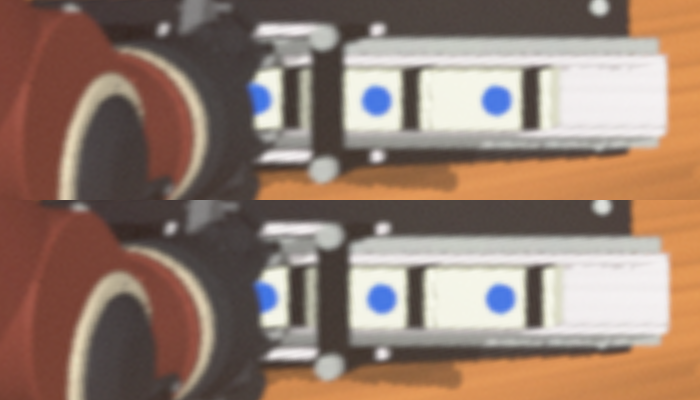

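The row has moved about 22 mm (band px 487→532), and the jam's tail clears the rear plate by about 4 mm. Next is a guarded lift square to the floor.

Run:
```python
from h import *
b=movel(C(104.7,.1,22),.03,force_limit=8); print(b,inv(read_position()),fl())
if not b:
    b=movel(C(104.7,.1,55),.05,force_limit=8); print(b,inv(read_position()),fl())
    if not b:
        print(movel(C(104.7,.1,105),.1),inv(read_position()),fl(),read_finger_gap(),read_position(),read_time())
        im,d=read_camera("side"); cv2.imwrite("pics/s3.png",cv2.resize(im[140:340,210:410],(600,600),interpolation=cv2.INTER_CUBIC)[...,::-1])
```

```text
False [104.26   0.47  21.98] [-1.14 -0.42 -1.94]
False [104.96   0.32  54.9 ] [-0.75 -0.55 -2.02]
False [104.73   0.63 104.53] [-0.73  0.63 -1.55] 0.02923232502921757 [ 0.5616502  -0.01677937  0.18615178] 10.0167
```

View pics/s3.png

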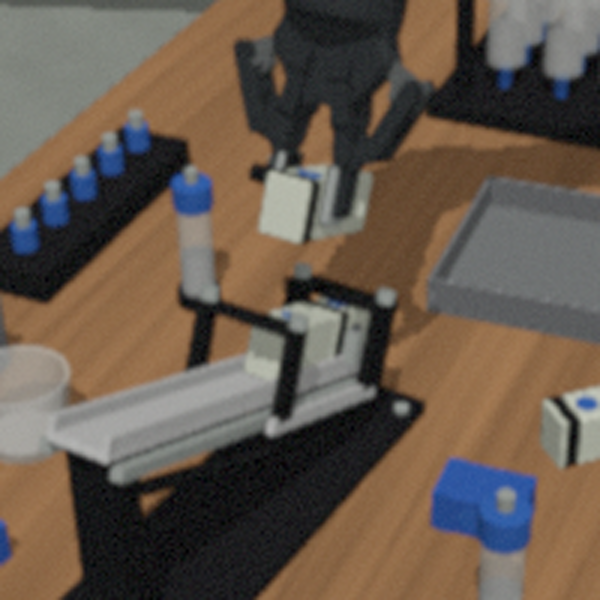

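The cartridge is clear of the chute, with the tray at (530,260) in this crop, and the plain cartridges have slid down. Next, carry it to the tray.

Run:
```python
from h import *
yaw=np.radians(82.85); e=np.array([np.cos(yaw),np.sin(yaw),0]); y=-np.array([-e[1],e[0],0]); z=np.array([0,0,-1.])
q=R.from_matrix(np.c_[np.cross(y,z),y,z]).as_quat()
T=np.array([.481,-.298,0])+.0123*e
movel(np.array(read_position())+[0,0,.03],.15)
reach(T+[0,0,.12],q); pause(.2); print(read_position(),read_force(),read_time())
print(movel(T+[0,0,.03],.1),movel(T+[0,0,.009],.015,force_limit=5)); pause(.3)
print(read_position(),read_force(),read_gripper_force(),read_finger_gap(),read_time())
im,d=read_camera("side"); cv2.imwrite("pics/s4.png",cv2.resize(im[110:310,250:450],(600,600),interpolation=cv2.INTER_CUBIC)[...,::-1])
```

```text
[ 0.48347794 -0.28463458  0.12040314] [-1.19865642  1.09805539 -2.53766646] 11.725
False True
[ 0.48250759 -0.2857631   0.01320532] [0.05301545 0.58243927 6.35018942] 60.38569450378418 0.02905096940839222 14.1083
```

View pics/s4.png

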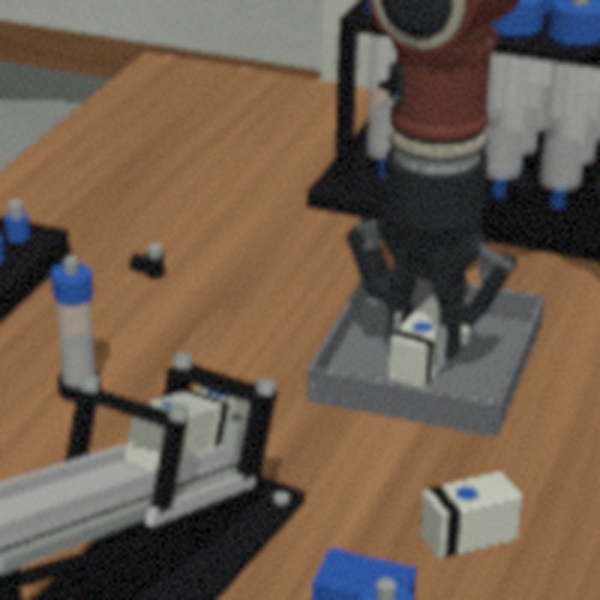

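The cartridge sits on the tray floor (410,360), upright, with 6 N of contact at z = 13 mm as expected. Next, release and verify.

Run:
```python
from h import *
set_gripper(.055); pause(.2); p=np.array(read_position()); print(read_gripper_force(),read_force())
movel(p+[0,0,.12],.1); movel(p+[-.0,-.0,.25],.15); q=read_joint_pos(); q=np.array(q); q[0]-=.6; set_joints(q); pause(.3)
im,d=read_camera("top"); W=cloud("top",d); print(read_position(),read_time())
A=W.reshape(-1,3); k=A[(A[:,2]>.034)&(A[:,2]<.05)&(np.linalg.norm(A[:,:2]-[.481,-.298],axis=1)<.065)]
print("jam",cv2.minAreaRect(k[:,:2].astype(np.float32)*1000),k[:,2].min(),k[:,2].max(),len(k))
q=(A-F[1])@F[0]*1000; 
for s in range(90,140,2):
    m=q[(q[:,0]>=s)&(q[:,0]<s+2)&(abs(q[:,1])<9)&(q[:,2]>-5)]; print(s,np.median(m[:,2]).round(1) if len(m) else None,end="; ")
cv2.imwrite("pics/t5.png",im[150:350,140:540][...,::-1].repeat(2,0).repeat(2,1)[:600,:800])
```

```text
0.0 [ 0.17917017  0.79086602 -0.63471377]
[0.5576476  0.03539054 0.26109023] 18.6917
jam ((480.56610107421875, -297.1002197265625), (84.66712951660156, 30.140270233154297), 82.97602081298828) 0.03475285382044936 0.04824151746060041 812
90 39.4; 92 38.4; 94 38.0; 96 38.3; 98 37.6; 100 37.7; 102 37.5; 104 38.6; 106 37.5; 108 39.0; 110 37.4; 112 38.3; 114 None; 116 None; 118 None; 120 None; 122 None; 124 None; 126 None; 128 None; 130 None; 132 None; 134 None; 136 None; 138 None;
```

View pics/t5.png

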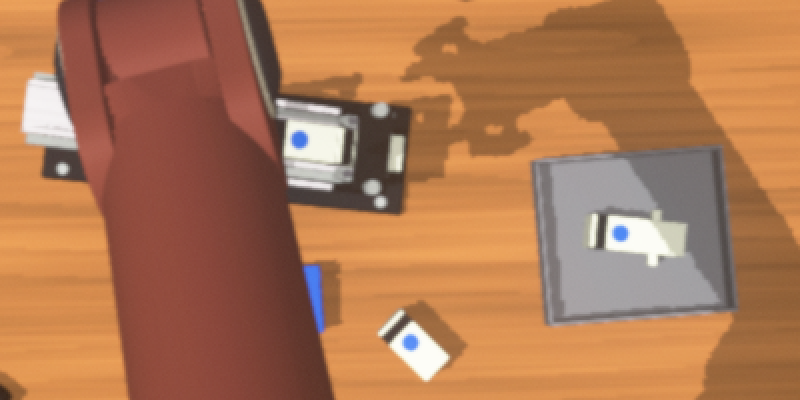

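The jam lies flat in the middle of the tray (637,233). The arm hides the row's tail, so I'll swing it away and check.

Run:
```python
from h import *
q=np.array(read_joint_pos()); q[0]+=1.2; set_joints(q); pause(.3)
im,d=read_camera("top"); A=cloud("top",d).reshape(-1,3); q=(A-F[1])@F[0]*1000; print(read_position(),read_time())
for s in range(44,136,2):
    m=q[(q[:,0]>=s)&(q[:,0]<s+2)&(abs(q[:,1])<9)&(q[:,2]>-5)]; print(s,np.median(m[:,2]).round(1) if len(m) else None,end="; ")
g=cv2.cvtColor(rect("top",im,F,.038),cv2.COLOR_RGB2GRAY)[90:110].mean(0); print(*[(round(i/2-20,1),int(g[i])) for i in range(120,300,4)])
```

```text
[ 0.23532605 -0.50676945  0.26108874] 21.3
44 43.2; 46 38.4; 48 38.0; 50 37.5; 52 37.1; 54 38.0; 56 37.7; 58 37.7; 60 37.3; 62 37.8; 64 37.8; 66 37.9; 68 36.8; 70 38.5; 72 37.1; 74 36.8; 76 37.7; 78 38.0; 80 37.4; 82 37.9; 84 38.0; 86 38.8; 88 37.5; 90 38.3; 92 39.0; 94 38.4; 96 37.5; 98 38.4; 100 38.5; 102 38.0; 104 38.1; 106 37.0; 108 37.4; 110 38.2; 112 38.3; 114 38.5; 116 37.4; 118 18.3; 120 -0.8; 122 -0.7; 124 1.4; 126 None; 128 None; 130 None; 132 None; 134 None; (40.0, 65) (42.0, 107) (44.0, 126) (46.0, 88) (48.0, 55) (50.0, 51) (52.0, 80) (54.0, 154) (56.0, 212) (58.0, 223) (60.0, 222) (62.0, 225) (64.0, 225) (66.0, 225) (68.0, 225) (70.0, 225) (72.0, 225) (74.0, 225) (76.0, 225) (78.0, 225) (80.0, 226) (82.0, 224) (84.0, 202) (86.0, 146) (88.0, 111) (90.0, 104) (92.0, 103) (94.0, 104) (96.0, 107) (98.0, 131) (100.0, 186) (102.0, 213) (104.0, 171) (106.0, 92) (108.0, 55) (110.0, 52) (112.0, 79) (114.0, 156) (116.0, 216) (118.0, 222) (120.0, 185) (122.0, 139) (124.0, 133) (126.0, 164) (128.0, 194)
```

Cart2's tail is at s≈119 against an expected 118.7, so both plain cartridges are home.

```bash
python3 -c "
from rig import *
print(job_done())"
```

```text
the job is handed in; nothing more can be done
None
```

The job is handed in: the eared cartridge was freed, lifted out square and set down flat in the reject tray, and both plain cartridges slid home to the end stop; the hand-in gave no verdict.

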